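# Load the test-bar dryer and open its air lever

## Task

Get the bench dryer running with the two clay test bars in it. Leaving the air lever in its rest notch for now, lower both bars end-down into the dryer's two pockets, one in each and down to the floor of the pocket, without dropping or knocking them over. Then lift the lever out of its notch, swing it round and let it drop fully home in the notch marked by the pointed steel cone (the flat round studs mark the other settings), leaving the brush, mug, wooden rib and round bat on the table where they are.

Things in the scene. Friction and masses are not known exactly. Their poses are not given: they have to be found in the camera images.
- dryer: Fixed green sheet-metal bench dryer, 240 (x) x 340 (y) x 75 mm high, with a 50 mm deep blower box on its far side; its top is the deck. Origin: centre of its underside; x points away from the robot (its louvred front faces -x), y to its left, z up. The aluminium strip along its right side (y -170 to -75 mm) has the two pockets; on the left of the deck is the lever with a steel notched quadrant.
- pocket_near (a point): Centre of the floor of the pocket nearer the robot, at (-45, -122.5, 20) mm in the dryer's frame. The pocket is a rectangular well open at the top, 53 mm along the dryer's x, 36 mm along its y, 55 mm deep (mouth at the deck, 75 mm high). Axes as the dryer's.
- pocket_far (a point): The same for the other pocket, 90 mm farther along the dryer's x.
- bar_a: Loose terracotta test bar standing on end, 45 (x) x 28 (y) x 140 mm tall, about 0.3 kg. Origin: centre of its underside, z along its length. Standing in a pocket, 85 mm of it shows above the deck. Either bar may go in either pocket, either way round.
- bar_b: The second test bar, the same as bar_a.
- pivot (a point): The lever's pivot, at (85, 50, 105) mm in the dryer's frame: the vertical swing axis and the level lift axis cross here.
- lever_ball (a point): Centre of the black ball (36 mm diameter) on the lever's end, to be gripped from above. The lever is a 12 mm round steel arm pointing from the pivot towards the robot; the ball's centre is 125 mm from the pivot along the arm and 35 mm above the arm's axis, so 65 mm above the deck when the lever is down. The point's x axis points from the ball towards the pivot.
- lever_swing (a joint): Swing of the lever about the vertical axis: about 0 in the rest notch (its leftmost); it grows as the ball is swung to the robot's right. The four notches are at 0, 0.42, 0.84 and 1.26 rad; at swing s the lever points from the pivot along (-cos(s-0.63), -sin(s-0.63)) in the dryer's frame. The notches are 17 mm wide, 86 mm from the pivot, so the lever has about 0.03 rad of play in a notch.
- lever_lift (a joint): Upward tilt of the lever at its pivot: 0 when it lies home in a notch, at most 0.40 rad. It clears the teeth between the notches above 0.16 rad (the ball about 20 mm up; 0.24 rad, about 29 mm up, is comfortable) and lies on a tooth at about 0.14. Weight and a light spring press it down (about 4 N at the ball).
- marker: The pointed steel cone, 32 mm across and 28 mm high, standing fixed on the deck in line with the notch to use, 165 mm from the pivot (so 40 mm beyond the ball when the lever is in that notch). Origin: centre of its underside. It stands at one of the three notches after the rest notch; flat round steel studs (20 mm across, 3 mm high) stand at the other two.
- brush: Bystander, to be left alone: paint brush 150 mm long, lying between the two bars.
- mug: Bystander, to be left alone: white mug, 76 mm across and 85 mm high, left of the dryer.
- rib: Bystander, to be left alone: flat wooden rib 110 x 50 x 8 mm, lying at the left, nearer the robot than the mug.
- bat: Bystander, to be left alone: round plywood throwing bat, 120 mm across and 15 mm high, lying right of the bars.
Things that resemble listed ones, but are neither listed nor needed, are in the scene too. What is shaped like the bar_b but green is not meant.

How it is judged (in metres and radians):
On the way:
1. both bars stand in the pockets while the lever is still in its rest notch (((distance between bar_a and pocket_near below 0.014 m and distance between bar_b and pocket_far below 0.014 m) or (distance between bar_a and pocket_far below 0.014 m and distance between bar_b and pocket_near below 0.014 m)) and angle between each of bar_a, bar_b's own z axis and vertical below 0.22 rad and linear speed of each of bar_a, bar_b below 0.03 m/s and value of joint lever_swing below 0.12 rad and value of joint lever_lift below 0.05 rad), for 0.2 s.
At the end, for the whole second after the job is handed in: Both bars at rest, upright within 0.22 rad, one in each pocket with its foot's centre within 14 mm of the pocket floor's centre; the lever home in the notch at the cone: lift under 0.04 rad, ball within 50 mm of the cone in plan (40 when in line, over 70 a notch away) (((distance between bar_a and pocket_near below 0.014 m and distance between bar_b and pocket_far below 0.014 m) or (distance between bar_a and pocket_far below 0.014 m and distance between bar_b and pocket_near below 0.014 m)) and angle between each of bar_a, bar_b's own z axis and vertical below 0.22 rad and linear speed of each of bar_a, bar_b below 0.03 m/s and horizontal distance between lever_ball and marker below 0.05 m and value of joint lever_lift below 0.04 rad); the robot touches nothing.
It fails at once if bar_a is knocked over (tilts more than 1 rad) (angle between bar_a's own z axis and vertical above 1 rad).
It fails at once if bar_b is knocked over (tilts more than 1 rad) (angle between bar_b's own z axis and vertical above 1 rad).
It fails at once if bar_a is dropped (faster than 0.75 m/s while out of the fingers) (linear speed of bar_a above 0.75 m/s and contact force between the fingers and bar_a below 0.2 N).
It fails at once if bar_b is dropped (faster than 0.75 m/s while out of the fingers) (linear speed of bar_b above 0.75 m/s and contact force between the fingers and bar_b below 0.2 N).
It fails at once if a bystander is moved more than 40 mm (distance of any of brush, mug, rib, bat from where it was at the start of the episode above 0.04 m).
It also fails if it takes over 64 s, if anything falls off the work surface, if the arm or the gripper's body presses on something with over 40 N, if the wrist force passes 120 N, or if a joint passes its speed limit or range.

## Robot

A 7-joint arm with a two-finger parallel gripper is mounted at the origin on the work surface. World frame = base frame: x ahead of the robot, y to its left, z up, the work surface at z = 0. Lengths are in m, angles in degrees, forces in N, time in s.
With the tool pointing down it reaches from about 0.425 to 0.875 m from the base axis. Payload 4.7 kg.
Tool frame: the origin (TCP) lies between the finger pads; the fingertips stand 8 mm ahead of it and the grasp point (between the pads) lies 11 mm behind it; z points along the fingers, y is the line along which they close (so a half turn about z gives the same grasp; the last joint's range is limited). The gripper opens to 87 mm and grips with 3 to 60 N. Pads are 19 mm wide; open, the fingers measure 117 mm over their backs; the gripper's body (75 mm by 190 mm) begins 51 mm behind the grasp point.
Start: joints at [-76.026, 18.392, -4.016, 83.108, 1.295, 78.541, -3.26], TCP at [0.148, 0.633, 0.231] pointing down, gripper open.
Joint ranges: [-163.93, 163.93], [-17.29, 119.83], [-79.2, 71.16], [3.27, 140.29], [-89.18, 269.18], [5.43, 117.66], [-154.24, 154.24]. Speed limits (degrees/s): [147.25, 147.25, 180, 180, 180, 180, 180].

## Interface

Orientations are given as [roll, pitch, yaw] about the fixed x, y, z axes, in that order (R = Rz(yaw) Ry(pitch) Rx(roll)).
In Python, from cell import env, viewer gives the robot as it stands. The module is installed in compiled form; this text tells all that it offers.
- The arm moves only by the tool arm_command, never from a script. Its argument "series" is a list of rows, each a list of 2 entries, a list of its own where there are three numbers: the shift along the tool's x, y, z in mm, then the turn about the tool's z in rad. A call has exactly 5 rows; each row is the pose to reach, as a shift and turn from the pose commanded when the call began, along the tool's axes at that moment; what a row does not reach only later rows make up. A row lasts 1/10 s, in which the tool goes at most 50 mm and 8.59 degrees, less where a joint would pass 70% of its speed; a pose out of reach is approached as far as the arm can. A call with a gripper value outside its range is refused whole. "grip" is the gripper command: -1 is fully open, 1 is shut, values between are in proportion, set as the call begins (left out, the last holds). The fingers move at their own pace and stop on an object; "grip_force" is the grip in N (left out, the last holds). Time passes only in rows, so rows that repeat a pose let the fingers close, or fill a call up. It gives the time, the measured TCP pose, the force, the opening and the grip force at its end, in the units of the state.
- env.get_obs(): the state, without advancing time (a new reading comes with each control period).
- viewer.read_camera(name): name is "side" or "top"; returns (picture, depth): 400x640x3 uint8, blue, green, red; 400x640 float32, m along the optical axis (not along the pixel's ray), 0 where there is no reading.
- viewer.calibration(name): a dict with "K" (3x3 intrinsics, pixels), "T" (4x4, takes a point from camera to world coordinates). Camera axes: x right, y up, looking along -z (the intrinsics and any distortion apply to the point x, -y, -z); pixel columns grow to the right and rows downward; lengths in m; the calibration is good to about 2 mm. A picture is of the moment at which its call begins. calibration takes no time and is no camera call.
- env.sign_off(): hands the job in; it is judged then, once.
The state is a dict: "time_s": time; "qpos": joint angles; "joint_velocities": joint speeds; "effort": joint torques, N m; "tool_pos": TCP position; "tool_rot": TCP orientation; "force": force on the tool from outside, world axes, zero at the start; "wrist_torque": the same for the moment, N m; "grip_width": finger opening in m; "grasp_force": force on a finger pad.
Only numpy, scipy, OpenCV 4.12 (cv2) and the standard library are available. Lean on these libraries where they do the work, as an engineer would, in place of code of your own. Each camera call takes 0.05 s, during which the arm holds its last target. There are 200 camera calls.

## Working session

There is one attempt and no reset: what is moved stays moved. The work goes in short steps, Python scripts to look and compute and a tool call to move; the robot and the scene stay as the last step left them, time stands still between calls to the robot, and variables do not carry over. Pictures are saved under pics/ and viewed, at most 10 in all, crops included, and the job is handed in when it is done.

Besides the shell and the picture viewer there is one more tool, called after ">>>" as name(argument=value, ...), one argument or row to a line, values as JSON. arm_command: Moves the arm, as the interface text tells. Its arguments: {"type":"object","properties":{"series":{"type":"array"},"grip":{"type":"number"},"grip_force":{"type":"number"}},"required":["series"]}

```bash
mkdir -p pics; cat > h.py <<'E'
import numpy as np, cv2
from cell import env, viewer
def snap(n,f):
    p,d=viewer.read_camera(n); cv2.imwrite('pics/'+f,p); np.save('%s_d.npy'%n,d); np.save('%s_p.npy'%n,p); return p,d
def pts(n,d):
    c=viewer.calibration(n);K=np.array(c['K']);T=np.array(c['T'])
    v,u=np.indices(d.shape); x=(u-K[0,2])/K[0,0]*d; y=(v-K[1,2])/K[1,1]*d
    P=np.stack([x,-y,-d,np.ones_like(d)],-1)@T.T
    P=P[...,:3].copy(); P[d<=0]=np.nan; return P
E
python3 - <<'E'
from h import *
for n in('top','side'):
    p,d=snap(n,n+'0.png'); c=viewer.calibration(n); print(n,c, (d>0).mean())
o=env.get_obs(); print(o)
E
```

```text
top {'K': array([[426.52801316,   0.        , 314.27203545],
       [  0.        , 426.52801316, 201.81216152],
       [  0.        ,   0.        ,   1.        ]]), 'T': array([[ 0.003506  ,  0.99295285, -0.1184582 ,  0.37580844],
       [-0.99995573,  0.00451557,  0.00825528,  0.03768324],
       [ 0.00873201,  0.11842401,  0.99292472,  1.25141286],
       [ 0.        ,  0.        ,  0.        ,  1.        ]])} 0.99617578125
side {'K': array([[415.23355358,   0.        , 319.06448862],
       [  0.        , 415.23355358, 192.35319936],
       [  0.        ,   0.        ,   1.        ]]), 'T': array([[ 0.92105254,  0.22220185, -0.31982581,  0.01779324],
       [-0.38935608,  0.50853579, -0.76797994, -1.12140966],
       [-0.00800369,  0.831876  ,  0.55490383,  0.90544877],
       [ 0.        ,  0.        ,  0.        ,  1.        ]])} 0.991765625
{'time_s': 0.1, 'qpos': array([-76.027032  ,  18.43528007,  -4.01566923,  83.16715032,
         1.29369428,  78.54137043,  -3.26132827]), 'joint_velocities': array([-0.01206451, -0.08560848,  0.01783402, -0.13252316, -0.01190968,
       -0.06842825, -0.07322803]), 'effort': array([ 4.54322344e-05, -4.92564583e+01, -4.05771509e-01, -3.13401818e+01,
       -6.41402858e-02,  3.93589691e-02,  5.89125420e-05]), 'tool_pos': array([0.14797157, 0.63244078, 0.22957226]), 'tool_rot': array([-1.79901359e+02,  4.12578404e-03,  1.66835155e+02]), 'force': array([0.07029606, 0.81385141, 0.2922902 ]), 'wrist_torque': array([0.01851209, 0.01401284, 0.01546689]), 'grasp_force': 0.0, 'grip_width': 0.08738873703886249}
```

View pics/top0.png

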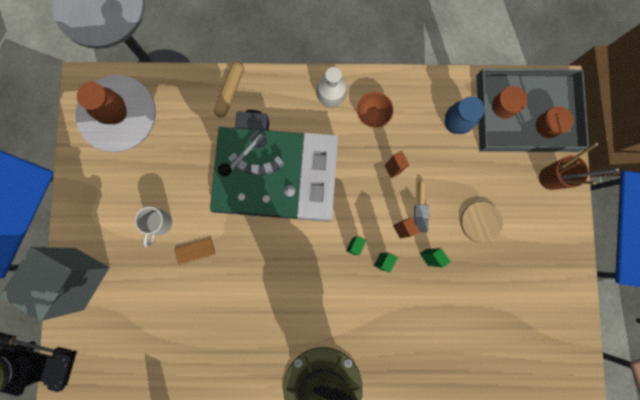

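View pics/side0.png

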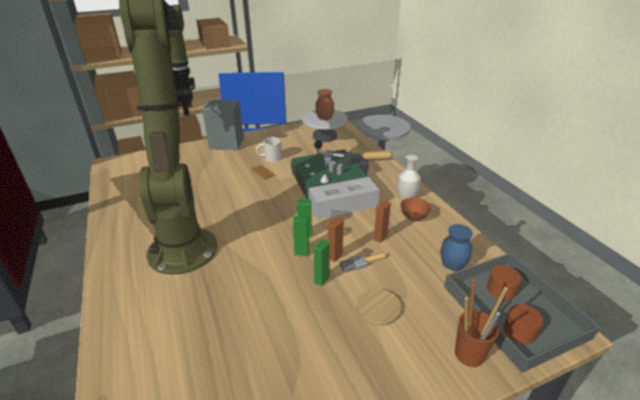

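The top view shows the dryer at about (275,175), with pockets at (320,160) and (317,192). The ball is at (224,170), the cone at (290,190) and the studs at (241,197) and (266,199), so the cone is at the last notch. The terracotta bars are at (398,163) and (405,228); the green decoys are at (357,245), (387,262) and (435,258). In the side view both bars stand upright.

```bash
python3 - <<'E'
from h import *
p=np.load('top_p.npy'); d=np.load('top_d.npy'); P=pts('top',d)
hsv=cv2.cvtColor(p,cv2.COLOR_BGR2HSV)
def rect(m,name):
    q=P[m][:,:2].astype(np.float32); r=cv2.minAreaRect(q*1000); print(name,len(q),'c',np.round(r[0],1),'size',np.round(r[1],1),'ang',round(r[2],1),'z',np.round(np.percentile(P[m][:,2],[5,50,95]),4),'mean',np.round(q.mean(0),4))
box=lambda u0,u1,v0,v1:(lambda m:(m.__setitem__((slice(v0,v1),slice(u0,u1)),True),m)[1])(np.zeros(d.shape,bool))
Z=P[...,2]
for n,b in dict(bar1=(380,415,145,180),bar2=(390,418,212,242),g1=(345,372,232,258),g2=(374,402,250,275),g3=(418,455,244,272)).items():
    rect(box(*b)&(Z>.13)&(Z<.15),n)
deck=box(200,345,115,230)&(Z>.065)&(Z<.085); rect(deck,'deck')
rect(deck&(hsv[...,1]<60)&(hsv[...,2]>120)&box(295,345,115,230),'strip')
for n,b in dict(pf=(308,332,145,172),pn=(306,330,178,206)).items(): rect(box(*b)&(Z<.06),n)
rect(box(280,300,180,200)&(Z>.083),'cone'); rect(box(214,236,160,182)&(Z>.125),'ball')
rect(box(230,247,188,205)&(Z>.0),'x')
for n,b in dict(brush=(410,432,172,232),bat=(455,505,195,245)).items(): rect(box(*b)&(Z>.008),n)
rect(box(310,350,60,110)&(Z>.03),'vase');rect(box(355,397,90,130)&(Z>.02),'bowl')
E
```

```text
bar1 189 c [ 623.6 -201.5] size [46.  28.7] ang 23.4 z [0.1356 0.14   0.1435] mean [ 0.623  -0.2012]
bar2 191 c [ 445.3 -224.6] size [45.  28.5] ang 27.3 z [0.1343 0.1397 0.1434] mean [ 0.4451 -0.2229]
g1 192 c [396.7 -86.1] size [28.4 45.2] ang 64.1 z [0.1364 0.1403 0.1444] mean [ 0.3965 -0.0855]
g2 197 c [ 353.3 -166. ] size [28.1 44.7] ang 61.4 z [0.1351 0.1398 0.1431] mean [ 0.3532 -0.1655]
g3 205 c [ 365.6 -301.7] size [45.3 28.3] ang 34.7 z [0.135  0.1398 0.1431] mean [ 0.3656 -0.3007]
deck 9151 c [621.7 139.3] size [340.6 283. ] ang 85.7 z [0.0709 0.0755 0.0795] mean [0.602  0.1425]
strip 2465 c [591.7  19.3] size [ 96.7 241.2] ang 85.7 z [0.0715 0.0753 0.0792] mean [0.5894 0.0195]
pf 218 c [640.5  14.8] size [36.  47.5] ang 85.8 z [0.0165 0.0214 0.0496] mean [0.6454 0.0142]
pn 228 c [550.2  21.5] size [36.1 47.4] ang 85.7 z [0.0169 0.0214 0.0444] mean [0.5522 0.0215]
cone 80 c [547.7  96.5] size [28. 25.] ang 0.2 z [0.0837 0.0905 0.1018] mean [0.548  0.0964]
ball 150 c [593.6 265.1] size [34.  32.5] ang 89.5 z [0.1414 0.1527 0.1582] mean [0.5922 0.2637]
x 289 c [531.4 239.9] size [45.8 45.7] ang 0.3 z [0.0724 0.0761 0.0807] mean [0.5313 0.2396]
brush 614 c [ 509.3 -263.1] size [ 83.5 153.4] ang 89.6 z [0.0126 0.0189 0.1408] mean [ 0.4931 -0.2766]
bat 1328 c [ 468.2 -461.5] size [114.3 120.2] ang 0.1 z [0.0108 0.0149 0.019 ] mean [ 0.4677 -0.461 ]
vase 903 c [838.1 -19. ] size [88.8 75.5] ang 79.5 z [0.0551 0.1024 0.172 ] mean [ 0.8314 -0.0186]
bowl 584 c [ 792.3 -147.5] size [107.4 107.3] ang 25.8 z [0.0214 0.037  0.0519] mean [ 0.8054 -0.1536]
```

```bash
cat >> h.py <<'E'
def plan(wps,cur=None):
    """wps: (x,y,z mm, yaw deg, rows); prints calls of 5 rows in tool axes"""
    if cur is None:
        o=env.get_obs(); cur=[*(o['tool_pos']*1000),o['tool_rot'][2]]
    seq=[];c=np.array(cur,float)
    for *w,n in wps:
        w=np.array(w,float); w[3]=c[3]+(w[3]-c[3]+180)%360-180
        seq+=[c+(w-c)*(i+1)/n for i in range(n)]; c=w
    while len(seq)%5: seq.append(seq[-1])
    s=np.array(cur,float)
    for k in range(0,len(seq),5):
        a=np.radians(s[3]); out=[]
        for q in seq[k:k+5]:
            e=q-s; out.append([[int(round(e[0]*np.cos(a)+e[1]*np.sin(a))),int(round(e[0]*np.sin(a)-e[1]*np.cos(a))),int(round(-e[2]))],round(-np.radians(e[3]),2)])
        print(out)
        x,y,z=out[-1][0]; s=s+[x*np.cos(a)+y*np.sin(a),x*np.sin(a)-y*np.cos(a),-z,-np.degrees(out[-1][1])]
    print('end',np.round(s,1))
E
python3 -c "
from h import *
plan([(550,300,300,95,11),(622,-200,290,23.4,14)])"
```

```text
[[[-42, -21, -6], np.float64(0.11)], [[-85, -42, -13], np.float64(0.23)], [[-127, -63, -19], np.float64(0.34)], [[-170, -84, -26], np.float64(0.46)], [[-212, -106, -32], np.float64(0.57)]]
[[[-47, 6, -6], np.float64(0.11)], [[-94, 11, -13], np.float64(0.23)], [[-141, 16, -19], np.float64(0.34)], [[-189, 21, -26], np.float64(0.46)], [[-236, 26, -32], np.float64(0.57)]]
[[[-37, 30, -6], np.float64(0.11)], [[-73, 28, -6], np.float64(0.2)], [[-109, 26, -5], np.float64(0.29)], [[-145, 24, -4], np.float64(0.38)], [[-181, 22, -4], np.float64(0.47)]]
[[[-33, 14, 1], np.float64(0.09)], [[-66, 28, 2], np.float64(0.18)], [[-99, 43, 3], np.float64(0.27)], [[-132, 57, 3], np.float64(0.36)], [[-165, 72, 4], np.float64(0.45)]]
[[[-24, 27, 1], np.float64(0.09)], [[-47, 55, 1], np.float64(0.18)], [[-71, 82, 2], np.float64(0.26)], [[-94, 109, 3], np.float64(0.35)], [[-118, 137, 4], np.float64(0.44)]]
end [ 622.  -200.4  289.6   23.6]
```

>>> arm_command(
  series=[
    [[-42, -21, -6], 0.11],
    [[-85, -42, -13], 0.23],
    [[-127, -63, -19], 0.34],
    [[-170, -84, -26], 0.46],
    [[-212, -106, -32], 0.57],
  ],
  grip=-1,
)

```text
time_s: 0.6
tool_pos: [0.3316, 0.4798, 0.2625]
tool_rot: [-180.0, 0.0, 133.9]
force: [0.1, 0.5, -0.2]
grip_width: 0.0871
grasp_force: 0.0
```

>>> arm_command(
  series=[
    [[-47, 6, -6], 0.11],
    [[-94, 11, -13], 0.23],
    [[-141, 16, -19], 0.34],
    [[-189, 21, -26], 0.46],
    [[-236, 26, -32], 0.57],
  ],
)

```text
time_s: 1.1
tool_pos: [0.5146, 0.3287, 0.2947]
tool_rot: [-180.0, -0.0, 101.2]
force: [0.5, 1.3, -0.3]
grip_width: 0.0872
grasp_force: 0.0
```

>>> arm_command(
  series=[
    [[-37, 30, -6], 0.11],
    [[-73, 28, -6], 0.2],
    [[-109, 26, -5], 0.29],
    [[-145, 24, -4], 0.38],
    [[-181, 22, -4], 0.47],
  ],
)

```text
time_s: 1.6
tool_pos: [0.571, 0.1557, 0.2979]
tool_rot: [-180.0, 0.0, 74.4]
force: [0.5, 0.6, -0.2]
grip_width: 0.0873
grasp_force: 0.0
```

>>> arm_command(
  series=[
    [[-33, 14, 1], 0.09],
    [[-66, 28, 2], 0.18],
    [[-99, 43, 3], 0.27],
    [[-132, 57, 3], 0.36],
    [[-165, 72, 4], 0.45],
  ],
)

```text
time_s: 2.1
tool_pos: [0.5965, -0.0222, 0.2943]
tool_rot: [-180.0, -0.0, 48.6]
force: [0.6, 0.1, -0.4]
grip_width: 0.0875
grasp_force: 0.0
```

>>> arm_command(
  series=[
    [[-24, 27, 1], 0.09],
    [[-47, 55, 1], 0.18],
    [[-71, 82, 2], 0.26],
    [[-94, 109, 3], 0.35],
    [[-118, 137, 4], 0.44],
  ],
)

```text
time_s: 2.6
tool_pos: [0.6221, -0.2008, 0.2901]
tool_rot: [-180.0, 0.0, 23.4]
force: [1.0, -0.2, 0.7]
grip_width: 0.0867
grasp_force: 0.0
```

>>> arm_command(
  series=[
    [[0, 0, 0], 0],
    [[0, 0, 0], 0],
    [[0, 0, 0], 0],
    [[0, 0, 0], 0],
    [[0, 0, 0], 0],
  ],
)

```text
time_s: 3.1
tool_pos: [0.6224, -0.1984, 0.2906]
tool_rot: [-180.0, -0.0, 23.7]
force: [1.1, 1.0, -0.1]
grip_width: 0.0868
grasp_force: 0.0
```

>>> arm_command(
  series=[
    [[1, 2, 45], 0],
    [[1, 2, 90], 0],
    [[1, 2, 130], 0],
    [[1, 2, 165], 0],
    [[1, 2, 192], 0],
  ],
)

```text
time_s: 3.6
tool_pos: [0.6231, -0.1998, 0.0962]
tool_rot: [-179.9, 0.1, 23.7]
force: [-0.4, 0.6, 0.5]
grip_width: 0.087
grasp_force: 0.0
```

>>> arm_command(
  series=[
    [[0, 0, 0], 0],
    [[0, 0, 0], 0],
    [[0, 0, 0], 0],
    [[0, 0, 0], 0],
    [[0, 0, 0], 0],
  ],
  grip=1,
  grip_force=30,
)

```text
time_s: 4.1
tool_pos: [0.6247, -0.2016, 0.1001]
tool_rot: [179.9, -0.1, 23.6]
force: [0.7, 0.6, 0.2]
grip_width: 0.0551
grasp_force: 0.0
```

>>> arm_command(
  series=[
    [[0, 0, 0], 0],
    [[0, 0, 0], 0],
    [[0, 0, 0], 0],
    [[0, 0, 0], 0],
    [[0, 0, 0], 0],
  ],
)

```text
time_s: 4.6
tool_pos: [0.6239, -0.2014, 0.0987]
tool_rot: [180.0, -0.0, 23.6]
force: [0.3, -0.3, 1.3]
grip_width: 0.0278
grasp_force: 29.9
```

```bash
python3 -c "
from h import *
plan([(624,-201.5,270,23.5,5),(636.7,15.6,270,-4.3,8),(636.7,15.6,200,-4.3,2)],[623.7,-201.4,98,23.5])"
```

```text
[[[0, 0, -34], np.float64(-0.0)], [[0, 0, -69], np.float64(-0.0)], [[0, 0, -103], np.float64(-0.0)], [[0, 0, -138], np.float64(-0.0)], [[0, 0, -172], np.float64(-0.0)]]
[[[13, -24, 0], np.float64(0.06)], [[25, -48, 0], np.float64(0.12)], [[37, -73, 0], np.float64(0.18)], [[49, -97, 0], np.float64(0.24)], [[62, -121, 0], np.float64(0.3)]]
[[[4, -27, 0], np.float64(0.06)], [[9, -54, 0], np.float64(0.12)], [[13, -80, 0], np.float64(0.19)], [[13, -80, 35], np.float64(0.19)], [[13, -80, 70], np.float64(0.19)]]
end [636.4  15.2 200.   -4.6]
```

>>> arm_command(
  series=[
    [[0, 0, -20], 0],
    [[0, 0, -60], 0],
    [[0, 0, -100], 0],
    [[0, 0, -140], 0],
    [[0, 0, -172], 0],
  ],
)

```text
time_s: 5.1
tool_pos: [0.6237, -0.2014, 0.2723]
tool_rot: [180.0, -0.0, 23.6]
force: [-0.1, -0.0, -1.2]
grip_width: 0.0278
grasp_force: 29.9
```

>>> arm_command(
  series=[
    [[13, -24, 0], 0.06],
    [[25, -48, 0], 0.12],
    [[37, -73, 0], 0.18],
    [[49, -97, 0], 0.24],
    [[62, -121, 0], 0.3],
  ],
)

```text
time_s: 5.6
tool_pos: [0.6316, -0.0645, 0.2697]
tool_rot: [-180.0, 0.1, 6.3]
force: [0.3, 0.6, -2.4]
grip_width: 0.0278
grasp_force: 29.9
```

>>> arm_command(
  series=[
    [[4, -27, 0], 0.06],
    [[9, -54, 0], 0.12],
    [[13, -80, 0], 0.19],
    [[13, -80, 35], 0.19],
    [[13, -80, 70], 0.19],
  ],
)

```text
time_s: 6.1
tool_pos: [0.6365, 0.0172, 0.1998]
tool_rot: [-180.0, -0.1, -4.3]
force: [-0.2, -0.6, -4.2]
grip_width: 0.0279
grasp_force: 29.9
```

>>> arm_command(
  series=[
    [[0, 0, 0], 0],
    [[0, 0, 0], 0],
    [[0, 0, 0], 0],
    [[0, 0, 0], 0],
    [[0, 0, 0], 0],
  ],
)

```text
time_s: 6.6
tool_pos: [0.637, 0.015, 0.2021]
tool_rot: [-180.0, -0.1, -4.5]
force: [-0.1, -0.3, -3.9]
grip_width: 0.0281
grasp_force: 29.9
```

```bash
python3 - <<'E'
from h import *
o=[]
for i in range(4):
    p,d=viewer.read_camera('side'); s=env.get_obs(); o.append([*s['tool_pos']*1000,s['tool_rot'][2]])
print(np.round(o,1),s['grip_width'],s['force'])
np.save('side_d.npy',d);np.save('side_p.npy',p)
cv2.imwrite('pics/s1.png',cv2.resize(p[100:260,260:460],None,fx=4,fy=4)[:600,:800])
# bar faces by colour in side view
P=pts('side',d);h=cv2.cvtColor(p,cv2.COLOR_BGR2HSV)
m=((h[...,0]<15)&(h[...,1]>100)&(abs(P[...,1]-.015)<.06)&(abs(P[...,0]-.637)<.07)&(P[...,2]>.085)&(P[...,2]<.26))
q=P[m];print(m.sum(),np.round(np.percentile(q,[2,50,98],axis=0)*1000,1))
for z in(.11,.13,.15,.17):
    k=q[abs(q[:,2]-z)<.01]; print(z,len(k),np.round(np.percentile(k[:,:2],[3,50,97],axis=0)*1000,1).tolist())
E
```

```text
[[636.8  15.1 201.8  -4.5]
 [636.6  15.2 201.5  -4.5]
 [636.5  15.3 201.2  -4.5]
 [636.4  15.3 201.   -4.5]] 0.0272108165909047 [ 0.28750093  0.51947916 -2.85666945]
379 [[609.6  -6.4 109.8]
 [620.4   2.6 166.3]
 [650.4  26.3 240.7]]
0.11 42 [[611.4, -4.3], [627.1, 1.9], [649.3, 21.2]]
0.13 56 [[610.7, -3.0], [624.3, 2.3], [649.4, 23.2]]
0.15 71 [[610.8, -3.1], [627.3, 2.2], [652.2, 25.9]]
0.17 66 [[610.0, -3.2], [624.7, 2.2], [649.2, 25.1]]
```

View pics/s1.png

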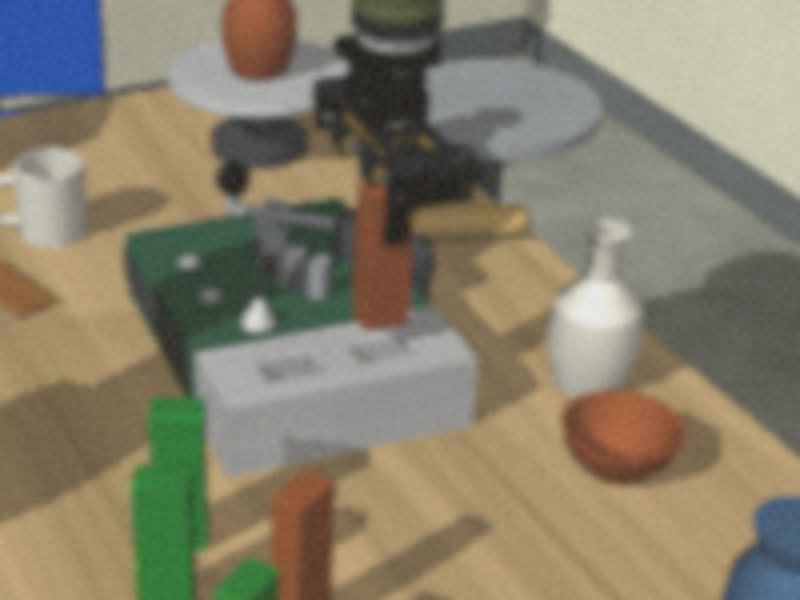

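The bar hangs upright above the far pocket, its lower edge at about crop (357–410, 325), with the pocket mouth at (350–410, 335–362). I'll compare the two in this same view by casting rays.

```bash
python3 - <<'E'
from h import *
p=np.load('side_p.npy'); p0=cv2.imread('pics/side0.png')
c=viewer.calibration('side');K=np.array(c['K']);T=np.array(c['T'])
def ray(uv,z):
    uv=np.array(uv,float).reshape(-1,2); r=np.c_[(uv[:,0]-K[0,2])/K[0,0],-(uv[:,1]-K[1,2])/K[1,1],-np.ones(len(uv))]@T[:3,:3].T
    return (T[:3,3]+r*((z-T[2,3])/r[:,2])[:,None])[:,:2]*1000
v,u=np.indices(p.shape[:2]); G=ray(np.c_[u.ravel(),v.ravel()],.075).reshape(400,640,2)
g=cv2.cvtColor(p0,cv2.COLOR_BGR2GRAY); s=cv2.cvtColor(p0,cv2.COLOR_BGR2HSV)[...,1]
a=np.radians(-4.3); D=G-[591.7,19.3]; lx=D[...,0]*np.cos(a)+D[...,1]*np.sin(a); ly=-D[...,0]*np.sin(a)+D[...,1]*np.cos(a)
print('strip grey',[int(np.median(g[(abs(lx-x)<5)&(abs(ly)<8)])) for x in(-105,-45,0,45,105)])
for x in(-45,45):
    m=(abs(lx-x)<38)&(abs(ly)<32)&(g<np.median(g[(abs(lx)<8)&(abs(ly)<30)])-22)
    r=cv2.minAreaRect(np.c_[lx[m],ly[m]].astype(np.float32)); print('pocket local',x,m.sum(),np.round(r[0],1),np.round(r[1],1),round(r[2],1), np.round([lx[m].min(),lx[m].max(),ly[m].min(),ly[m].max()],1))
# bar silhouette
h=cv2.cvtColor(p,cv2.COLOR_BGR2HSV); m=((h[...,0]<15)&(h[...,1]>100)).astype(np.uint8); m[:, :345]=0;m[:,368:]=0;m[:145]=0;m[185:]=0
for row in(165,170,175,178,180,181,182): 
    k=np.where(m[row])[0]; print(row,k.min() if len(k) else None,k.max() if len(k) else None)
B=ray([[348.7,180.5],[362.3,181.3]],.104); D=B-[591.7,19.3]
print('bar bottom -y corners local',np.c_[D[:,0]*np.cos(a)+D[:,1]*np.sin(a),-D[:,0]*np.sin(a)+D[:,1]*np.cos(a)].round(1))
E
```

```text
strip grey [172, 144, 164, 148, 170]
pocket local -45 40 [-51.7 -10.6] [22.8 47.2] 87.5 [-75.6 -28.1 -21.6   1.5]
pocket local 45 22 [ 33.  -12.4] [23.1 39.7] 87.5 [ 13.4  53.2 -23.5  -0.1]
165 349 362
170 348 362
175 349 361
178 349 361
180 351 360
181 352 353
182 None None
bar bottom -y corners local [[ 17.   -1.9]
 [ 61.3 -23.2]]
```

>>> arm_command(
  series=[
    [[0, 0, 8], 0],
    [[0, 0, 16], 0],
    [[0, 0, 24], 0],
    [[0, 0, 32], 0],
    [[0, 0, 40], 0],
  ],
)

```text
time_s: 7.3
tool_pos: [0.636, 0.0153, 0.1595]
tool_rot: [180.0, 0.0, -4.5]
force: [0.6, -1.3, -3.4]
grip_width: 0.0277
grasp_force: 29.9
```

>>> arm_command(
  series=[
    [[0, 0, 10], 0],
    [[0, 0, 20], 0],
    [[0, 0, 28], 0],
    [[0, 0, 33], 0],
    [[0, 0, 37], 0],
  ],
)

```text
time_s: 7.8
tool_pos: [0.6362, 0.0153, 0.123]
tool_rot: [180.0, 0.0, -4.5]
force: [0.5, 0.4, -2.5]
grip_width: 0.0281
grasp_force: 29.9
```

>>> arm_command(
  series=[
    [[0, 0, 1], 0],
    [[0, 0, 2], 0],
    [[0, 0, 3], 0],
    [[0, 0, 3], 0],
    [[0, 0, 3], 0],
  ],
)

```text
time_s: 8.3
tool_pos: [0.6363, 0.0153, 0.1208]
tool_rot: [-180.0, -0.0, -4.5]
force: [0.1, 0.0, -2.2]
grip_width: 0.0276
grasp_force: 29.9
```

>>> arm_command(
  series=[
    [[0, 0, 1], 0],
    [[0, 0, 2], 0],
    [[0, 0, 3], 0],
    [[0, 0, 3], 0],
    [[0, 0, 3], 0],
  ],
)

```text
time_s: 8.8
tool_pos: [0.6365, 0.0153, 0.1186]
tool_rot: [-180.0, -0.0, -4.5]
force: [-1.6, -0.1, 6.2]
grip_width: 0.028
grasp_force: 29.9
```

>>> arm_command(
  series=[
    [[0, 0, -1], 0],
    [[0, 0, -1], 0],
    [[0, 0, -1], 0],
    [[0, 0, -1], 0],
    [[0, 0, -1], 0],
  ],
  grip=-0.1,
)

```text
time_s: 9.3
tool_pos: [0.6362, 0.0153, 0.1184]
tool_rot: [180.0, 0.0, -4.5]
force: [0.5, 0.7, -1.3]
grip_width: 0.0474
grasp_force: 0.0
```

>>> arm_command(
  series=[
    [[0, 0, -15], 0],
    [[0, 0, -40], 0],
    [[0, 0, -75], 0],
    [[0, 0, -115], 0],
    [[0, 0, -155], 0],
  ],
)

```text
time_s: 9.8
tool_pos: [0.6361, 0.0151, 0.2763]
tool_rot: [-180.0, -0.1, -4.5]
force: [0.5, 0.1, -1.1]
grip_width: 0.0478
grasp_force: 0.0
```

```bash
python3 -c "
from h import *
o=env.get_obs();print(o['tool_pos'],o['grip_width'])
plan([(540,-100,274,10,3),(445.3,-224.6,250,27.3,5),(445.3,-224.6,200,27.3,2)],[636.4,15.2,274,-4.5])"
```

```text
[0.63605635 0.01505957 0.27626584] 0.04783644072062046
[[[-29, 41, 0], np.float64(-0.08)], [[-58, 82, 0], np.float64(-0.17)], [[-87, 122, 0], np.float64(-0.25)], [[-104, 149, 5], np.float64(-0.31)], [[-121, 175, 10], np.float64(-0.37)]]
[[[-25, 19, 4], np.float64(-0.06)], [[-51, 37, 9], np.float64(-0.12)], [[-76, 55, 14], np.float64(-0.19)], [[-76, 55, 39], np.float64(-0.19)], [[-76, 55, 64], np.float64(-0.19)]]
end [ 445.1 -224.3  200.    27.6]
```

>>> arm_command(
  series=[
    [[-29, 41, 0], -0.08],
    [[-58, 82, 0], -0.17],
    [[-87, 122, 0], -0.25],
    [[-104, 149, 5], -0.31],
    [[-121, 175, 10], -0.37],
  ],
  grip=-1,
)

```text
time_s: 10.3
tool_pos: [0.5008, -0.1518, 0.2648]
tool_rot: [-180.0, -0.2, 16.7]
force: [0.1, -0.5, 0.1]
grip_width: 0.0796
grasp_force: 0.0
```

>>> arm_command(
  series=[
    [[-25, 19, 4], -0.06],
    [[-51, 37, 9], -0.12],
    [[-76, 55, 14], -0.19],
    [[-76, 55, 39], -0.19],
    [[-76, 55, 64], -0.19],
  ],
)

```text
time_s: 10.8
tool_pos: [0.445, -0.2259, 0.2006]
tool_rot: [180.0, -0.3, 27.4]
force: [-0.2, 0.9, 0.3]
grip_width: 0.0869
grasp_force: 0.0
```

>>> arm_command(
  series=[
    [[0, 0, 0], 0],
    [[0, 0, 0], 0],
    [[0, 0, 0], 0],
    [[0, 0, 0], 0],
    [[0, 0, 0], 0],
  ],
)

```text
time_s: 11.3
tool_pos: [0.4455, -0.2243, 0.2004]
tool_rot: [180.0, -0.1, 27.6]
force: [0.4, 0.2, -0.8]
grip_width: 0.0869
grasp_force: 0.0
```

```bash
python3 - <<'E'
from h import *
p,d=snap('top','t2.png');P=pts('top',d);Z=P[...,2]
m=(Z>.15)&(Z<.17)&(abs(P[...,0]-.637)<.05)&(abs(P[...,1]-.016)<.05)
r=cv2.minAreaRect(P[m][:,:2].astype(np.float32)*1000);print(m.sum(),r,np.median(Z[m]))
o=env.get_obs();print(o['tool_pos'],o['tool_rot'],o['grip_width'])
E
```

```text
185 ((634.9046020507812, 17.338563919067383), (27.73581314086914, 44.91870880126953), 86.23112487792969) 0.1603253318098239
[ 0.44538259 -0.22429242  0.2001918 ] [ 1.79968067e+02 -5.36100108e-02  2.76193386e+01] 0.08707036938334348
```

>>> arm_command(
  series=[
    [[0, 0, 25], 0],
    [[0, 0, 50], 0],
    [[0, 0, 75], 0],
    [[0, 0, 92], 0],
    [[0, 0, 102], 0],
  ],
)

```text
time_s: 11.85
tool_pos: [0.4444, -0.2239, 0.0963]
tool_rot: [-179.9, 0.1, 27.6]
force: [-0.1, -0.1, 0.4]
grip_width: 0.0867
grasp_force: 0.0
```

>>> arm_command(
  series=[
    [[0, 0, 0], 0],
    [[0, 0, 0], 0],
    [[0, 0, 0], 0],
    [[0, 0, 0], 0],
    [[0, 0, 0], 0],
  ],
  grip=1,
  grip_force=30,
)

```text
time_s: 12.35
tool_pos: [0.4454, -0.2243, 0.0981]
tool_rot: [180.0, -0.1, 27.6]
force: [0.7, -0.7, 0.0]
grip_width: 0.0549
grasp_force: 0.0
```

>>> arm_command(
  series=[
    [[0, 0, 0], 0],
    [[0, 0, 0], 0],
    [[0, 0, 0], 0],
    [[0, 0, 0], 0],
    [[0, 0, 0], 0],
  ],
)

```text
time_s: 12.85
tool_pos: [0.445, -0.2243, 0.0976]
tool_rot: [180.0, -0.0, 27.6]
force: [-0.1, -0.7, 0.1]
grip_width: 0.0278
grasp_force: 30.0
```

```bash
python3 -c "
from h import *
plan([(445.3,-224.4,280,27.6,5),(547.5,21.8,280,-4.4,9),(547.5,21.8,200,-4.4,6)],[445.3,-224.4,98,27.6])"
```

```text
[[[0, 0, -36], np.float64(-0.0)], [[0, 0, -73], np.float64(0.0)], [[0, 0, -109], np.float64(0.0)], [[0, 0, -146], np.float64(0.0)], [[0, 0, -182], np.float64(0.0)]]
[[[23, -19, 0], np.float64(0.06)], [[45, -38, 0], np.float64(0.12)], [[68, -57, 0], np.float64(0.19)], [[91, -76, 0], np.float64(0.25)], [[114, -95, 0], np.float64(0.31)]]
[[[16, -25, 0], np.float64(0.06)], [[31, -50, 0], np.float64(0.12)], [[47, -75, 0], np.float64(0.19)], [[63, -100, 0], np.float64(0.25)], [[63, -100, 13], np.float64(0.25)]]
[[[0, 0, 14], np.float64(-0.0)], [[0, 0, 27], np.float64(-0.0)], [[0, 0, 40], np.float64(-0.0)], [[0, 0, 54], np.float64(-0.0)], [[0, 0, 67], np.float64(-0.0)]]
end [547.3  21.9 200.   -4.5]
```

>>> arm_command(
  series=[
    [[0, 0, -20], 0],
    [[0, 0, -60], 0],
    [[0, 0, -105], 0],
    [[0, 0, -146], 0],
    [[0, 0, -182], 0],
  ],
)

```text
time_s: 13.35
tool_pos: [0.4445, -0.2242, 0.2811]
tool_rot: [-180.0, -0.0, 27.6]
force: [1.3, 1.5, -3.2]
grip_width: 0.028
grasp_force: 30.0
```

>>> arm_command(
  series=[
    [[23, -19, 0], 0.06],
    [[45, -38, 0], 0.12],
    [[68, -57, 0], 0.19],
    [[91, -76, 0], 0.25],
    [[114, -95, 0], 0.31],
  ],
)

```text
time_s: 13.85
tool_pos: [0.5016, -0.086, 0.2788]
tool_rot: [-180.0, 0.1, 9.7]
force: [-0.3, -0.8, -3.0]
grip_width: 0.0279
grasp_force: 30.0
```

>>> arm_command(
  series=[
    [[16, -25, 0], 0.06],
    [[31, -50, 0], 0.12],
    [[47, -75, 0], 0.19],
    [[63, -100, 0], 0.25],
    [[63, -100, 13], 0.25],
  ],
)

```text
time_s: 14.35
tool_pos: [0.5484, 0.0281, 0.2664]
tool_rot: [-179.9, -0.1, -4.1]
force: [0.9, 1.0, -3.4]
grip_width: 0.0276
grasp_force: 30.0
```

>>> arm_command(
  series=[
    [[0, 0, 20], 0],
    [[0, 0, 40], 0],
    [[0, 0, 60], 0],
    [[0, 0, 67], 0],
    [[0, 0, 67], 0],
  ],
)

```text
time_s: 14.85
tool_pos: [0.5456, 0.0216, 0.1981]
tool_rot: [179.9, 0.2, -4.5]
force: [-0.3, -0.1, -2.7]
grip_width: 0.028
grasp_force: 30.0
```

>>> arm_command(
  series=[
    [[0, 0, 0], 0],
    [[0, 0, 0], 0],
    [[0, 0, 0], 0],
    [[0, 0, 0], 0],
    [[0, 0, 0], 0],
  ],
)

```text
time_s: 15.35
tool_pos: [0.5471, 0.0221, 0.1999]
tool_rot: [-180.0, -0.0, -4.5]
force: [-0.1, 0.6, -2.9]
grip_width: 0.0276
grasp_force: 30.0
```

>>> arm_command(
  series=[
    [[0, 0, 8], 0],
    [[0, 0, 16], 0],
    [[0, 0, 24], 0],
    [[0, 0, 32], 0],
    [[0, 0, 40], 0],
  ],
)

```text
time_s: 15.85
tool_pos: [0.5467, 0.022, 0.1585]
tool_rot: [180.0, 0.0, -4.5]
force: [-0.6, 0.4, -3.8]
grip_width: 0.0279
grasp_force: 30.0
```

>>> arm_command(
  series=[
    [[0, 0, 10], 0],
    [[0, 0, 20], 0],
    [[0, 0, 28], 0],
    [[0, 0, 33], 0],
    [[0, 0, 37], 0],
  ],
)

```text
time_s: 16.35
tool_pos: [0.5469, 0.0221, 0.1221]
tool_rot: [180.0, 0.0, -4.5]
force: [0.0, -0.5, -3.2]
grip_width: 0.0278
grasp_force: 30.0
```

>>> arm_command(
  series=[
    [[0, 0, 1], 0],
    [[0, 0, 2], 0],
    [[0, 0, 3], 0],
    [[0, 0, 3], 0],
    [[0, 0, 3], 0],
  ],
)

```text
time_s: 16.85
tool_pos: [0.5471, 0.0221, 0.1198]
tool_rot: [-180.0, -0.0, -4.5]
force: [0.0, -0.1, -2.2]
grip_width: 0.0278
grasp_force: 30.0
```

>>> arm_command(
  series=[
    [[0, 0, 1], 0],
    [[0, 0, 2], 0],
    [[0, 0, 3], 0],
    [[0, 0, 3], 0],
    [[0, 0, 3], 0],
  ],
)

```text
time_s: 17.35
tool_pos: [0.5471, 0.0221, 0.1175]
tool_rot: [-180.0, -0.0, -4.5]
force: [-2.2, -0.1, 4.5]
grip_width: 0.0276
grasp_force: 30.0
```

>>> arm_command(
  series=[
    [[0, 0, -1], 0],
    [[0, 0, -1], 0],
    [[0, 0, -1], 0],
    [[0, 0, -1], 0],
    [[0, 0, -1], 0],
  ],
  grip=-0.1,
)

```text
time_s: 17.85
tool_pos: [0.5469, 0.0221, 0.1175]
tool_rot: [180.0, -0.0, -4.5]
force: [-0.4, -0.4, 0.5]
grip_width: 0.0467
grasp_force: 0.0
```

>>> arm_command(
  series=[
    [[0, 0, -15], 0],
    [[0, 0, -40], 0],
    [[0, 0, -75], 0],
    [[0, 0, -115], 0],
    [[0, 0, -155], 0],
  ],
)

```text
time_s: 18.35
tool_pos: [0.5468, 0.0217, 0.2752]
tool_rot: [-180.0, -0.1, -4.5]
force: [0.6, 0.5, 0.5]
grip_width: 0.0479
grasp_force: 0.0
```

```bash
python3 -c "
from h import *
o=env.get_obs();print(o['tool_pos'],o['grip_width'],o['qpos'])
plan([(594,265.5,245,139.6,20)],[547,22,273,-4.5])"
```

```text
[0.54675252 0.02172591 0.27520638] 0.04788556955696038 [-43.02636281   4.83467407  40.70312538  95.35116872  -3.21040959
  80.93845646 -96.43314735]
[[[1, -12, 1], np.float64(-0.13)], [[3, -25, 3], np.float64(-0.25)], [[4, -37, 4], np.float64(-0.38)], [[6, -49, 6], np.float64(-0.5)], [[7, -62, 7], np.float64(-0.63)]]
[[[8, -9, 1], np.float64(-0.12)], [[16, -18, 3], np.float64(-0.25)], [[25, -27, 4], np.float64(-0.38)], [[33, -36, 6], np.float64(-0.5)], [[42, -45, 7], np.float64(-0.63)]]
[[[12, -3, 1], np.float64(-0.12)], [[24, -5, 3], np.float64(-0.25)], [[36, -8, 4], np.float64(-0.37)], [[49, -10, 6], np.float64(-0.5)], [[61, -13, 7], np.float64(-0.63)]]
[[[11, 5, 1], np.float64(-0.12)], [[22, 10, 3], np.float64(-0.25)], [[33, 16, 4], np.float64(-0.37)], [[45, 21, 6], np.float64(-0.5)], [[56, 26, 7], np.float64(-0.63)]]
end [594.1 265.5 245.  139.9]
```

>>> arm_command(
  series=[
    [[1, -12, 1], -0.13],
    [[3, -25, 3], -0.25],
    [[4, -37, 4], -0.38],
    [[6, -49, 6], -0.5],
    [[7, -62, 7], -0.63],
  ],
  grip=0.6,
)

```text
time_s: 18.85
tool_pos: [0.559, 0.0834, 0.2667]
tool_rot: [180.0, -0.1, 31.9]
force: [-0.1, 0.6, -0.2]
grip_width: 0.0196
grasp_force: 0.0
```

>>> arm_command(
  series=[
    [[8, -9, 1], -0.12],
    [[16, -18, 3], -0.25],
    [[25, -27, 4], -0.38],
    [[33, -36, 6], -0.5],
    [[42, -45, 7], -0.63],
  ],
  grip=-0.8,
)

```text
time_s: 19.35
tool_pos: [0.5711, 0.1439, 0.2597]
tool_rot: [180.0, -0.0, 68.0]
force: [0.2, 0.4, 0.3]
grip_width: 0.0519
grasp_force: 0.0
```

>>> arm_command(
  series=[
    [[12, -3, 1], -0.12],
    [[24, -5, 3], -0.25],
    [[36, -8, 4], -0.37],
    [[49, -10, 6], -0.5],
    [[61, -13, 7], -0.63],
  ],
)

```text
time_s: 19.85
tool_pos: [0.5823, 0.2055, 0.2527]
tool_rot: [179.9, 0.0, 104.1]
force: [-0.2, -0.1, -0.0]
grip_width: 0.0779
grasp_force: 0.0
```

>>> arm_command(
  series=[
    [[11, 5, 1], -0.12],
    [[22, 10, 3], -0.25],
    [[33, 16, 4], -0.37],
    [[45, 21, 6], -0.5],
    [[56, 26, 7], -0.63],
  ],
)

```text
time_s: 20.35
tool_pos: [0.5941, 0.2662, 0.2457]
tool_rot: [180.0, 0.0, 140.2]
force: [0.2, -0.3, 0.9]
grip_width: 0.0781
grasp_force: 0.0
```

```bash
python3 - <<'E'
from h import *
p,d=snap('top','t3.png');P=pts('top',d);Z=P[...,2]
for x,y in((.637,.016),(.547,.022)):
    m=(Z>.145)&(Z<.175)&(abs(P[...,0]-x)<.04)&(abs(P[...,1]-y)<.04)
    if m.sum(): r=cv2.minAreaRect(P[m][:,:2].astype(np.float32)*1000);print(m.sum(),r,np.median(Z[m]))
for i in range(3):
    snap('side','s3.png'); o=env.get_obs();print(o['tool_pos'],o['tool_rot'],o['grip_width'],o['qpos'][6])
E
```

```text
191 ((634.6177368164062, 17.36090087890625), (27.785085678100586, 45.84521484375), 86.23235321044922) 0.16053893958210907
190 ((545.939208984375, 24.098155975341797), (27.675621032714844, 45.12356185913086), 85.66088104248047) 0.160832099752794
[0.5935516  0.2678467  0.24518569] [ 1.79943131e+02 -2.62682649e-02  1.40081649e+02] 0.07803058615956822 27.963402822190048
[0.59381512 0.2663007  0.24520306] [1.79978402e+02 1.46136711e-02 1.39824893e+02] 0.07814982410569651 27.817331242218835
[0.59404228 0.26521477 0.24526083] [1.79991847e+02 4.37990834e-02 1.39727515e+02] 0.07842292971980815 27.801945274862554
```

>>> arm_command(
  series=[
    [[0, 0, 30], 0],
    [[0, 0, 60], 0],
    [[0, 0, 85], 0],
    [[0, 0, 105], 0],
    [[0, 0, 116], 0],
  ],
)

```text
time_s: 21.05
tool_pos: [0.5932, 0.264, 0.1271]
tool_rot: [-179.9, -0.0, 139.7]
force: [0.9, -0.5, -0.2]
grip_width: 0.0781
grasp_force: 0.0
```

>>> arm_command(
  series=[
    [[0, 0, 0], 0],
    [[0, 0, 0], 0],
    [[0, 0, 0], 0],
    [[0, 0, 0], 0],
    [[0, 0, 0], 0],
  ],
  grip=1,
  grip_force=25,
)

```text
time_s: 21.55
tool_pos: [0.5944, 0.2658, 0.1295]
tool_rot: [179.9, 0.0, 139.9]
force: [-1.2, 0.3, 0.4]
grip_width: 0.046
grasp_force: 0.0
```

>>> arm_command(
  series=[
    [[0, 0, 0], 0],
    [[0, 0, 0], 0],
    [[0, 0, 0], 0],
    [[0, 0, 0], 0],
    [[0, 0, 0], 0],
  ],
)

```text
time_s: 22.05
tool_pos: [0.5937, 0.2655, 0.1287]
tool_rot: [-180.0, -0.0, 139.9]
force: [-2.1, -0.8, 1.8]
grip_width: 0.0346
grasp_force: 25.0
```

```bash
python3 - <<'E'
from h import *
o=env.get_obs(); print(o['tool_pos'],o['tool_rot'],o['force'],o['grip_width'])
def w(s,f,n):
    t=np.radians(139.8)+s; r=125*np.cos(f)-35*np.sin(f); return (689.8+r*np.cos(t),184.2+r*np.sin(t),105+125*np.sin(f)+35*np.cos(f)-11,139.8+np.degrees(s),n)
L=[w(0,f,2) for f in(.13,.27)]+[w(0,.27,1)]+[w(s,.27,2) for s in np.linspace(.126,1.26,10)]
plan(L,[594.2,265,129,139.8])
print(w(1.26,0,1))
E
```

```text
[0.59370277 0.26548517 0.12869063] [-1.79977544e+02 -1.42538264e-02  1.39900229e+02] [-2.05263779 -0.84312836  1.77893474] 0.03455432058240672
[[[-3, 0, -8], np.float64(-0.0)], [[-6, 0, -16], np.float64(-0.0)], [[-10, 0, -24], np.float64(-0.0)], [[-14, 0, -32], np.float64(-0.0)], [[-14, 0, -32], np.float64(-0.0)]]
[[[0, -7, 0], np.float64(-0.06)], [[-1, -14, 0], np.float64(-0.13)], [[-2, -21, 0], np.float64(-0.19)], [[-4, -28, 0], np.float64(-0.25)], [[-6, -34, 0], np.float64(-0.31)]]
[[[0, -7, 0], np.float64(-0.07)], [[-1, -14, 0], np.float64(-0.13)], [[-1, -21, 0], np.float64(-0.19)], [[-3, -28, 0], np.float64(-0.26)], [[-5, -35, 0], np.float64(-0.32)]]
[[[-1, -7, 0], np.float64(-0.06)], [[-1, -14, 0], np.float64(-0.13)], [[-2, -21, 0], np.float64(-0.19)], [[-4, -27, 0], np.float64(-0.25)], [[-6, -34, 0], np.float64(-0.31)]]
[[[0, -7, 0], np.float64(-0.07)], [[-1, -14, 0], np.float64(-0.13)], [[-2, -21, 0], np.float64(-0.19)], [[-3, -28, 0], np.float64(-0.26)], [[-5, -34, 0], np.float64(-0.32)]]
end [595.2 125.7 161.  212. ]
(np.float64(583.7855286880022), np.float64(117.97363159256275), np.float64(129.0), np.float64(211.99268218648373), 1)
```

>>> arm_command(
  series=[
    [[-3, 0, -8], 0],
    [[-6, 0, -16], 0],
    [[-10, 0, -24], 0],
    [[-14, 0, -32], 0],
    [[-14, 0, -32], 0],
  ],
)

```text
time_s: 22.55
tool_pos: [0.6054, 0.2565, 0.1621]
tool_rot: [179.9, 0.0, 139.9]
force: [-3.2, 1.0, -4.0]
grip_width: 0.0346
grasp_force: 25.0
```

>>> arm_command(
  series=[
    [[0, -7, 0], -0.06],
    [[-1, -14, 0], -0.13],
    [[-2, -21, 0], -0.19],
    [[-4, -28, 0], -0.25],
    [[-6, -34, 0], -0.31],
  ],
)

```text
time_s: 23.05
tool_pos: [0.5856, 0.2278, 0.1605]
tool_rot: [180.0, -0.2, 157.9]
force: [-6.1, 2.5, -2.5]
grip_width: 0.0347
grasp_force: 25.0
```

>>> arm_command(
  series=[
    [[0, -7, 0], -0.07],
    [[-1, -14, 0], -0.13],
    [[-1, -21, 0], -0.19],
    [[-3, -28, 0], -0.26],
    [[-5, -35, 0], -0.32],
  ],
)

```text
time_s: 23.55
tool_pos: [0.5763, 0.1929, 0.1603]
tool_rot: [180.0, -0.3, 176.2]
force: [-8.0, 1.9, -1.5]
grip_width: 0.0344
grasp_force: 25.0
```

>>> arm_command(
  series=[
    [[-1, -7, 0], -0.06],
    [[-1, -14, 0], -0.13],
    [[-2, -21, 0], -0.19],
    [[-4, -27, 0], -0.25],
    [[-6, -34, 0], -0.31],
  ],
)

```text
time_s: 24.05
tool_pos: [0.5784, 0.1577, 0.16]
tool_rot: [179.9, -0.5, -166.0]
force: [-11.2, -0.6, 0.3]
grip_width: 0.0348
grasp_force: 25.0
```

>>> arm_command(
  series=[
    [[0, -7, 0], -0.07],
    [[-1, -14, 0], -0.13],
    [[-2, -21, 0], -0.19],
    [[-3, -28, 0], -0.26],
    [[-5, -34, 0], -0.32],
  ],
)

```text
time_s: 24.55
tool_pos: [0.5918, 0.1241, 0.1599]
tool_rot: [179.9, -0.5, -147.7]
force: [-10.0, -2.3, 0.9]
grip_width: 0.0348
grasp_force: 25.0
```

>>> arm_command(
  series=[
    [[0, 0, 0], 0],
    [[0, 0, 0], 0],
    [[0, 0, 0], 0],
    [[0, 0, 0], 0],
    [[0, 0, 0], 0],
  ],
)

```text
time_s: 25.05
tool_pos: [0.5924, 0.1236, 0.16]
tool_rot: [180.0, -0.4, -147.9]
force: [-8.6, -3.2, 0.8]
grip_width: 0.0348
grasp_force: 25.0
```

>>> arm_command(
  series=[
    [[4, 0, 7], 0],
    [[7, 0, 14], 0],
    [[10, 0, 21], 0],
    [[12, 0, 27], 0],
    [[13, 0, 32], 0],
  ],
)

```text
time_s: 25.55
tool_pos: [0.5826, 0.1166, 0.1282]
tool_rot: [-180.0, -0.3, -148.0]
force: [-8.1, -3.3, 8.5]
grip_width: 0.0346
grasp_force: 25.0
```

>>> arm_command(
  series=[
    [[0, 0, 0], 0],
    [[0, 0, 0], 0],
    [[0, 0, 0], 0],
    [[0, 0, 0], 0],
    [[0, 0, 0], 0],
  ],
)

```text
time_s: 26.05
tool_pos: [0.583, 0.1166, 0.1293]
tool_rot: [-179.9, -0.2, -148.0]
force: [-7.6, -3.2, 3.2]
grip_width: 0.0343
grasp_force: 25.0
```

Ball is at z ≈ 140, which is home height. Releasing with a limited opening, then retreating upwards.

>>> arm_command(
  series=[
    [[0, 0, 0], 0],
    [[0, 0, 0], 0],
    [[0, 0, 0], 0],
    [[0, 0, 0], 0],
    [[0, 0, 0], 0],
  ],
  grip=-0.5,
)

```text
time_s: 26.55
tool_pos: [0.5846, 0.1195, 0.1288]
tool_rot: [-180.0, 0.1, -147.9]
force: [-0.2, -0.2, -0.3]
grip_width: 0.0629
grasp_force: 0.0
```

>>> arm_command(
  series=[
    [[0, 0, -20], 0],
    [[0, 0, -50], 0],
    [[0, 0, -90], 0],
    [[0, 0, -130], 0],
    [[0, 0, -170], 0],
  ],
)

```text
time_s: 27.05
tool_pos: [0.5841, 0.1194, 0.3002]
tool_rot: [-180.0, 0.0, -147.9]
force: [0.2, 0.2, -0.2]
grip_width: 0.0653
grasp_force: 0.0
```

>>> arm_command(
  series=[
    [[30, 35, 0], 0],
    [[60, 70, 0], 0],
    [[85, 105, 0], 0],
    [[85, 140, 0], 0],
    [[85, 175, 0], 0],
  ],
)

```text
time_s: 27.55
tool_pos: [0.4181, 0.2231, 0.2992]
tool_rot: [180.0, 0.1, -147.9]
force: [0.5, -0.1, -0.0]
grip_width: 0.0653
grasp_force: 0.0
```

```bash
python3 - <<'E'
from h import *
p,d=snap('top','t4.png');P=pts('top',d);Z=P[...,2]
o=env.get_obs();print(o['time_s'],o['tool_pos'],o['grip_width'])
for n,x,y,z0,z1 in(('far',.637,.016,.145,.175),('near',.547,.022,.145,.175),('ball',.584,.119,.125,.2),('cone',.548,.0965,.083,.11)):
    m=(Z>z0)&(Z<z1)&(abs(P[...,0]-x)<.04)&(abs(P[...,1]-y)<.04)
    if m.sum(): r=cv2.minAreaRect(P[m][:,:2].astype(np.float32)*1000);print(n,m.sum(),r,np.percentile(Z[m],[50,95]))
cv2.imwrite('pics/t4c.png',cv2.resize(p[40:280,180:500],None,fx=2.5,fy=2.5))
E
```

```text
27.6 [0.41430288 0.2297177  0.29911667] 0.06497634472006998
far 193 ((634.9505004882812, 17.336843490600586), (27.758211135864258, 44.89666748046875), 86.1799087524414) [0.1605651  0.16392422]
near 188 ((545.8385009765625, 24.247573852539062), (45.50631332397461, 25.96831703186035), 0.16291917860507965) [0.16026433 0.16360724]
ball 147 ((582.3121948242188, 117.52061462402344), (33.840736389160156, 33.643402099609375), 47.18001937866211) [0.1528394  0.15837945]
cone 76 ((547.6356201171875, 96.54578399658203), (25.967071533203125, 25.466516494750977), 45.32841491699219) [0.09048527 0.10222358]
```

View pics/t4c.png

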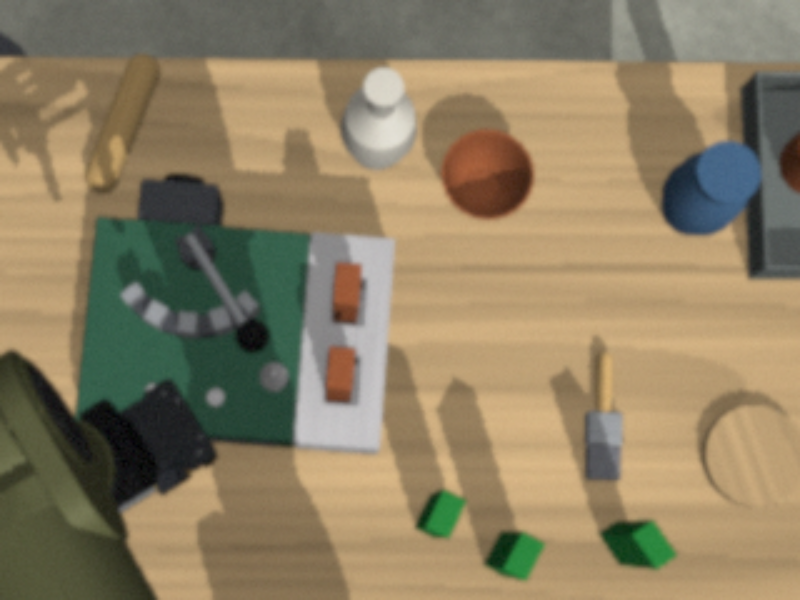

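The picture shows both bars in their pockets, at (347,290) and (341,375). The ball is at (252,335), in line with the cone at (273,377) and back at its home height. The bystanders in view have not moved and the arm is clear.

```bash
python3 -c "
from h import *
print(env.sign_off())"
```

```text
the job is handed in; nothing more can be done
None
```

I handed the job in at 27.6 s: both bars stand on their pocket floors and the lever is home in the cone's notch, with the ball 40 mm from the cone; the hand-in gave no verdict back.

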